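# Tension the slicing blade to the index tab and lock it

## Robot

A 6-joint arm with a two-finger parallel gripper is mounted at the origin on a cart in front of the work surface, level with it; the furniture and walls round the work are solid. World frame = base frame: x ahead of the robot, y to its left, z up, the work surface at z = 0. Lengths are in m, angles in rad, forces in N, time in s.
With the tool pointing down it reaches from about 0.3 to 0.775 m from the base axis. Payload 14.6 kg.
Tool frame: the origin (TCP) lies at the very end of the fingers, on their centre line; the grasp point (between the pads) lies 19 mm behind it; z points along the fingers, y is the line along which they close (so a half turn about z gives the same grasp; the last joint's range is limited). The gripper opens to 94 mm and grips with 3 to 60 N. Pads are 16 mm wide; open, the fingers measure 119 mm over their backs; the gripper's body (75 mm by 177 mm) begins 78 mm behind the grasp point.
Start: joints at [1.142, 0.3, 1.521, -0, 1.321, -0.067], TCP at [0.195, 0.514, 0.205] pointing down, gripper open.
Joint ranges: [-3.03, 3.03], [-0.79, 2.21], [0.23, 2.52], [-1.04, 4.18], [0, 3.07], [-2.55, 2.55]. Speed limits (rad/s): [2.22, 2.22, 2.57, 3.14, 3.14, 3.14].

## Interface

Orientations are given as [roll, pitch, yaw] about the fixed x, y, z axes, in that order (R = Rz(yaw) Ry(pitch) Rx(roll)).
In Python, from station import * gives the robot as it stands.
- The arm moves only by the tool jog_arm, never from a script. Its argument "rows" is a list of rows, each a list of 3 entries, a list of its own where there are three numbers: the shift along the tool's x, y, z in m, then the turn about the tool's z in degrees, then the finger opening in m, from 0 to 0.094. A call has 1 to 12 rows; each row shifts and turns the commanded pose from where the row before left it, along the tool's axes as they then stand; what a row does not reach is not made up. A row lasts 1/12 s, in which the tool goes at most 41.7 mm and 7.16 degrees, less where a joint would pass 70% of its speed; a pose out of reach is approached as far as the arm can. A call is refused whole if a number of a shift passes 0.0417 or a number of a turn 7.16, either way. A call with a gripper value outside its range is refused whole. The fingers move at their own pace and stop on an object; "squeeze" is the grip in N (left out, the last holds). Time passes only in rows, so rows that do not move let the fingers close. It gives the time, the measured TCP pose, the force, the opening and the grip force at its end, in the units of the state.
- get_obs(): the state, without advancing time (a new reading comes with each control period).
- camera(name): name is "side" or "top"; returns a dict with "image" (400x640x3 uint8, red, green, blue), "range_z" (400x640 float32, m along the optical axis (not along the pixel's ray), 0 where there is no reading), "K" (3x3 intrinsics, pixels), "world_from_camera" (4x4, takes a point from camera to world coordinates). Camera axes: x right, y up, looking along -z (the intrinsics and any distortion apply to the point x, -y, -z); pixel columns grow to the right and rows downward; lengths in m; the calibration is good to about 2 mm. A picture is of the moment at which its call begins.
- hand_in(): hands the job in; it is judged then, once.
Trained networks look in a picture, given as the dict that the camera call returned (one of the last four; its "shot" number tells which), for a name from the list of things; names that differ only in an ending like _2 or _b are one class to them, and where a whole thing is asked for, a point or a joint stands for the part that bears it (a point fixed in the world has none). Each returns a list of dicts, best first, with "p" (0 to 1); they miss things now and then, are a little off and sometimes report something else, mostly with a low value. They report only what shows in the picture. A call takes as long as a camera call.
- search_frame(label, picture): "at" ([column, row] as shares, 0 to 1, of the picture: columns of its width, rows of its height, amid what is visible of it).
- spot_point(label, picture): "at" ([column, row] as shares, 0 to 1, of the picture: columns of its width, rows of its height: a listed point, or the origin of a listed thing).
The state is a dict: "time_s": time; "qpos": joint angles; "joint_vel": joint speeds; "tau": joint torques, N m; "ee_pos": TCP position; "eef_rot": TCP orientation; "force": force on the tool from outside, world axes, zero at the start; "moment": the same for the moment, N m; "grip_width": finger opening in m; "grip_force": force on a finger pad.
Only numpy, scipy, OpenCV 4.12 (cv2) and the standard library are available. Lean on these libraries where they do the work, as an engineer would, in place of code of your own. Each camera call takes 0.05 s, during which the arm holds its last target. There are 200 camera calls.

## Task

The slicing blade in this stand is slack: press the bar-shaped tension knob down so that its teeth engage and turn it clockwise, drawing the pointer on the sprung carriage along until it stands level with the tip of the index tab on the scale rail; move the carriage only with the knob, never lean on the knob harder than about 15 N and never pull the pointer more than a few millimetres past the tab. Then let the knob rise again, and swing the locking lever fully home to its stop. Leave the other things where they stand.

Things in the scene. Friction and masses are not known exactly. Their poses are not given: they have to be found in the camera images.
- blade_stand: fixed aluminium plate 140 x 270 mm; origin under its centre, x away from the robot, y left at yaw 0. On it: grey gear housing 84 x 78 mm, 60 mm high, at y = -89 mm, knob on top; anchor post 44 x 22 mm, 67 mm high, at y = +112 mm; carriage with blade between; scale rail in front (x = -56 mm, y = -54 to +14 mm, top 28 mm up); lever front left
- knob_grip (a point): point to grip the knob, on its upright axis, 108 mm above the work surface, 21 mm above its disc. Black disc 52 mm wide with an upright bar grip 50 mm long, 14 mm thick, 40 mm high (top 17 mm above this point); the bar lies along this point's y. Springs up; turns freely there, moving nothing. The screw holds where left, so the knob may be let up, turned back and pressed again
- knob (a joint): the knob's turn, rad, growing clockwise seen from above; 0 when its bar lies along the stand's y; begins anywhere within 0.7 rad of that
- knob_press (a joint): how far the knob is pressed, m: 0 up (spring 3.5 N + 0.5 N/mm). About 3 mm down its 2 teeth (5 mm wide) reach the screw's 6 (10 mm wide, 60 degrees apart on 19 mm radius, unknown angle): mostly tip meets tip, which blocks the way until the knob is turned on a little, then they pass. From 8 mm they hold well; bottom at about 11.5 mm (9 N). Free play 0.3 rad, then it turns the screw (0.15 N m)
- screw_seat (a joint): how far the tension screw is pushed down into its spring washer, m (4 N, then 4 N per mm): 0 unless the knob bears on the screw, tooth tip on tooth tip or at the bottom; 3 mm means about 16 N on the screw and is too much
- carriage: the sprung aluminium carriage block, 50 x 26 mm, 44 mm high, with the blade; it slides along the stand's -y (to the right, toward the gear housing) as the screw is turned clockwise, 7 mm per rad; origin in the stand's underside plane
- pointer_tip (a point): tip of the pointer (a steel finger 3 mm wide) that stands out from the carriage toward the rail, 36 mm above the work surface; begins up to 4 mm from its slack end and 7 to 18 mm to the left (stand's +y) of the tab's tip
- tab_tip (a point): tip of the index tab, a steel clip 8 mm wide on the scale rail with a 3 mm wide ridge that points at the pointer, 36 mm above the work surface; fixed, at another place on the rail each time; its axes are parallel to the stand's. The job is done when pointer_tip and tab_tip agree along the stand's y (they stay about 2 mm apart along x)
- lock_lever (a joint): the locking lever's angle, rad: 0 to 0.35 at the start (open, pointing to the robot, the stand's -x), growing clockwise seen from above, to 1.4 at its stop (locked, nearly along the stand's +y); stays where it is left (about 1.3 N at the post)
- lever_post (a point): the point to grip on the lever's upright post, a black cylinder of 16 mm diameter, 28 to 70 mm above the work surface; point on its axis 55 mm up, 65 mm from the pivot; the steel arm below it is 12 mm wide, its top 33 mm up
- lever_pivot (a point): the lever's upright pivot axis, 55 mm above the work surface
- salt_jar: bystander: glass jar with a wooden lid, 72 mm wide, 78 mm high, to the right; origin under its centre
- shaker: bystander: steel shaker with a handle, 69 x 96 mm, 105 mm high, behind the stand
- tub: bystander: clear deli tub, 114 mm wide, 75 mm high, behind the stand
- spice: bystander: spice jar with a green cap, 46 mm wide, 106 mm high, right of the stand

How it is judged:
On the way, in this order (a step that is already met when the one before it is completed fails the run):
1. the knob is pressed down into the screw's teeth with the lever still open (value of joint knob_press above 0.006 m and value of joint lock_lever below 0.6 rad), for 0.1 s.
2. the pointer is drawn level with the tab's tip (within 2.5 mm) and the knob let up again, the lever still open (y of pointer_tip in the frame of tab_tip between -0.0025 and 0.0025 m and value of joint knob_press below 0.002 m and value of joint lock_lever below 0.6 rad), for 0.2 s.
At the end, for the whole second after the job is handed in: the pointer's tip is within 2.5 mm of the index tab's tip along the rail and at rest, the knob is up (less than 2 mm down), and the locking lever is within 0.2 rad of its stop (y of pointer_tip in the frame of tab_tip between -0.0025 and 0.0025 m and value of joint knob_press below 0.002 m and value of joint lock_lever above 1.2 rad and linear speed of carriage below 0.01 m/s); the robot touches nothing.
It fails at once if the knob is leaned on so hard that the tension screw sinks 3 mm into its spring washer (about 16 N on the screw) (value of joint screw_seat above 0.003 m).
It fails at once if the blade is over-tensioned: the pointer goes more than 5 mm past the tab (y of pointer_tip in the frame of tab_tip below -0.005 m).
It fails at once if the carriage is pushed by the robot (over 3 N) instead of being drawn with the knob (contact force between any of the arm, the fingers and carriage above 3 N).
It fails at once if a bystander (salt jar, shaker, tub or spice jar) is moved more than 20 mm (distance of any of salt_jar, shaker, tub, spice from where it was at the start of the episode above 0.02 m).
It also fails if it takes over 72 s, if anything falls off the work surface, if the arm or the gripper's body presses on something with over 40 N, if the wrist force passes 120 N, or if a joint passes its speed limit or range.

## Working session

There is one attempt and no reset: what is moved stays moved. The work goes in short steps, Python scripts to look and compute and a tool call to move; the robot and the scene stay as the last step left them, time stands still between calls to the robot, and variables do not carry over. Pictures are saved under pics/ and viewed, at most 10 in all, crops included, and the job is handed in when it is done.

Besides the shell and the picture viewer there is one more tool, called after "Emit:" by a JSON object that holds its "fn" and its "kwargs", one argument or row to a line. jog_arm: Moves the arm, as the interface text tells. Its arguments: {"type":"object","properties":{"rows":{"type":"array","items":{"type":"array"}},"squeeze":{"type":"number"}},"required":["rows"]}

```bash
mkdir -p pics; ls; cat > h.py <<'E'
from station import *
import numpy as np, cv2
def proj_ray(c,at):
    h,w=c["image"].shape[:2]; K=c["K"]; u,v=at[0]*w,at[1]*h
    d=np.array([(u-K[0,2])/K[0,0],-(v-K[1,2])/K[1,1],-1.0]); T=c["world_from_camera"]
    return T[:3,3],T[:3,:3]@d
def at_z(c,at,z):
    o,d=proj_ray(c,at); return o+d*(z-o[2])/d[2]
def tri(ca,a,cb,b):
    o1,d1=proj_ray(ca,a);o2,d2=proj_ray(cb,b)
    s=np.linalg.lstsq(np.c_[d1,-d2],o2-o1,rcond=None)[0]
    p,q=o1+s[0]*d1,o2+s[1]*d2; return (p+q)/2,np.linalg.norm(p-q)
Z=dict(knob_grip=.108,pointer_tip=.036,tab_tip=.036,lever_post=.055,lever_pivot=.055,blade_stand=0,carriage=0,salt_jar=0,shaker=0,tub=0,spice=0)
E
python3 - <<'E'
from h import *
np.set_printoptions(precision=4,suppress=True)
C={n:camera(n) for n in("side","top")}
for n,c in C.items():
    cv2.imwrite(f"pics/{n}0.png",c["image"][:,:,::-1]); print(n,c["world_from_camera"][:3,3],c["K"][0,0],[k for k in c])
for l,z in Z.items():
    b={}
    for n,c in C.items():
        r=spot_point(l,c)
        if r: b[n]=r[0]["at"]; print(l,n,round(r[0]["p"],2),np.array(b[n])*[640,400],at_z(c,b[n],z))
    if len(b)==2: print("   tri",*tri(C["side"],b["side"],C["top"],b["top"]))
E
```

```text
pics
side [ 0.2052 -0.6808  0.7146] 405.7692222590097 ['image', 'range_z', 'K', 'world_from_camera', 'shot']
top [ 0.4177 -0.0887  1.0375] 395.75237410102187 ['image', 'range_z', 'K', 'world_from_camera', 'shot']
knob_grip side 0.95 [320.192 194.   ] [ 0.5706 -0.105   0.108 ]
knob_grip top 0.53 [320.896 202.2  ] [ 0.569  -0.1004  0.108 ]
   tri [ 0.5712 -0.1011  0.1043] 0.0032863895779049438
pointer_tip side 0.84 [295.488 198.6  ] [ 0.5536 -0.0168  0.036 ]
pointer_tip top 0.78 [289.984 215.72 ] [ 0.5469 -0.022   0.036 ]
   tri [ 0.5479 -0.0232  0.0432] 0.004149782576669753
tab_tip side 0.58 [293.376 199.08 ] [ 0.5483 -0.0154  0.036 ]
tab_tip top 0.47 [292.992 215.2  ] [ 0.5481 -0.0296  0.036 ]
   tri [ 0.5439 -0.0295  0.0496] 0.005149727108901066
lever_post side 0.78 [260.608 182.48 ] [0.5014 0.0661 0.055 ]
lever_post top 0.46 [254.272 237.32 ] [0.4917 0.0653 0.055 ]
   tri [0.4955 0.0631 0.059 ] 0.008735348461044104
lever_pivot side 0.78 [282.88 181.08] [0.5508 0.0395 0.055 ]
lever_pivot top 0.86 [265.216 212.92 ] [0.5523 0.0388 0.055 ]
   tri [0.5515 0.039  0.0552] 0.00162594148072
[... 351 characters left out ...]
0724688569444098
salt_jar side 0.65 [315.328 325.4  ] [ 0.4178 -0.3196  0.    ]
salt_jar top 0.61 [410.176 267.2  ] [ 0.4136 -0.3297  0.    ]
   tri [ 0.4137 -0.3265  0.0138] 4.5435842081978665e-05
shaker side 0.6 [372.672 185.   ] [ 0.7738 -0.0513  0.    ]
shaker top 0.95 [302.528 134.4  ] [ 0.7753 -0.0542  0.    ]
   tri [ 0.7732 -0.0537  0.0025] 0.002627878165425368
tub side 0.73 [333.696 144.2  ] [0.7955 0.167  0.    ]
tub top 0.92 [225.792 132.8  ] [0.7827 0.156  0.    ]
   tri [0.781  0.1515 0.0135] 0.0064148403214155224
spice side 0.6 [281.088 182.48 ] [0.5726 0.097  0.    ]
spice top 0.65 [410.304 219.08 ] [ 0.5385 -0.3367  0.    ]
   tri [ 0.4586 -0.2473  0.3127] 0.09028207552085056
```

```bash
python3 - <<'E'
import cv2
a=cv2.imread("pics/top0.png")[150:270,220:380]; b=cv2.imread("pics/side0.png")[140:260,230:390]
cv2.imwrite("pics/c0.png",cv2.resize(a,None,fx=5,fy=5,interpolation=cv2.INTER_CUBIC))
cv2.imwrite("pics/c1.png",cv2.resize(b,None,fx=5,fy=5,interpolation=cv2.INTER_CUBIC))
E
```

```text
(no output)
```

View pics/c0.png

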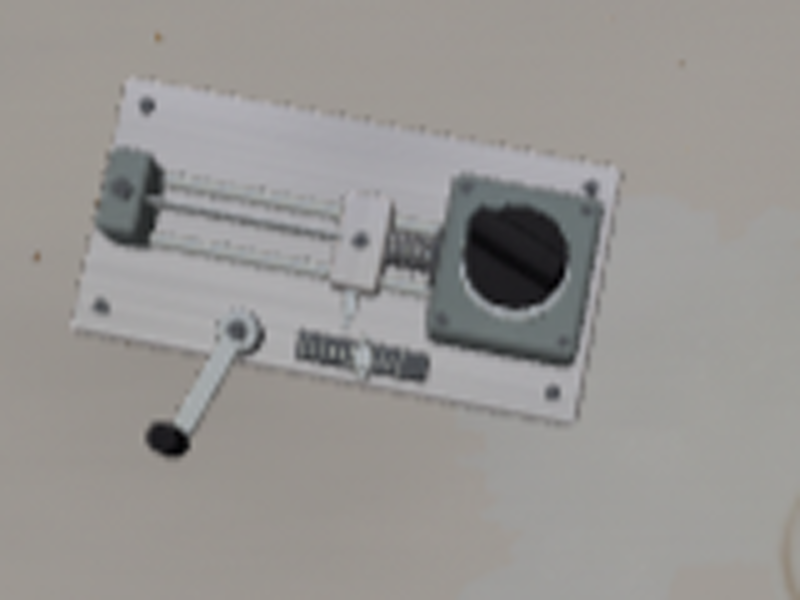

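View pics/c1.png

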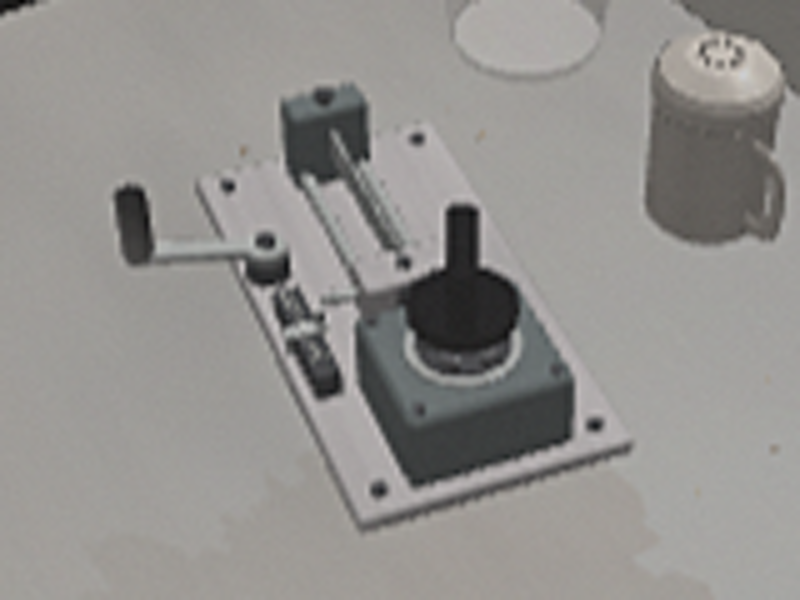

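```bash
cat >> h.py <<'E'
YAW=None
def cloud(c,z0,z1,x,y):
    K=c["K"];r=c["range_z"];v,u=np.nonzero(r>0);d=r[v,u]
    P=np.c_[(u+.5-K[0,2])/K[0,0]*d,-(v+.5-K[1,2])/K[1,1]*d,-d]@c["world_from_camera"][:3,:3].T+c["world_from_camera"][:3,3]
    m=(P[:,2]>z0)&(P[:,2]<z1)&(abs(P[:,0]-x[0])<x[1])&(abs(P[:,1]-y[0])<y[1]); return P[m]
E
python3 - <<'E'
from h import *
np.set_printoptions(precision=4,suppress=True)
c=camera("top"); s=camera("side")
pl=[at_z(c,[(220+a/5)/640,(150+b/5)/400],.006) for a,b in[(125,80),(620,165),(578,422),(75,328)]]
print(np.array(pl)); ctr=np.mean(pl,0); 
d=pl[0]-pl[1]+pl[3]-pl[2]; yaw=np.arctan2(-d[0],d[1]); print("ctr",ctr,"yaw",yaw,"len",np.linalg.norm(pl[0]-pl[1]),np.linalg.norm(pl[0]-pl[3]))
R=np.array([[np.cos(yaw),-np.sin(yaw)],[np.sin(yaw),np.cos(yaw)]])
print("knob pred",ctr[:2]+R@[0,-.089])
for n,q in(("top",c),("side",s)):
    P=cloud(q,.096,.14,(.571,.05),(-.102,.05)); m=P.mean(0); w,V=np.linalg.eigh(np.cov((P-m)[:,:2].T)); a=V[:,1]
    if a[1]<0:a=-a
    b=np.arctan2(-a[0],a[1]); print(n,len(P),m,P.max(0),P.min(0),np.sqrt(w),"bar yaw",b,"knob",-(b-yaw))
    P=cloud(q,.036,.09,(.495,.05),(.063,.04)); print("post",len(P),P.mean(0),P[:,2].max())
print("stand: piv",R.T@(np.array([.552,.039])-ctr[:2]),"post",R.T@(np.array([.4945,.064])-ctr[:2]))
for k in range(3):
    c=camera("top"); s=camera("side")
    for n,q in(("top",c),("side",s)):
        print(n,[ (l,R.T@(at_z(q,r[0]["at"],.036)[:2]-ctr[:2])) for l in("pointer_tip","tab_tip") if (r:=spot_point(l,q))])
o=get_obs(); print(o["ee_pos"],o["eef_rot"],o["qpos"],o["time_s"],o["grip_width"])
E
```

```text
[[ 0.6867  0.1006  0.006 ]
 [ 0.6366 -0.1639  0.006 ]
 [ 0.5002 -0.1387  0.006 ]
 [ 0.553   0.1244  0.006 ]]
ctr [ 0.5941 -0.0194  0.006 ] yaw -0.19251289834749488 len 0.26920135798188416 0.1358804866510158
knob pred [ 0.5771 -0.1068]
top 156 [ 0.5743 -0.1057  0.12  ] [ 0.5923 -0.0829  0.1276] [ 0.5575 -0.128   0.0974] [0.0044 0.0145] bar yaw -0.5883485962002316 knob 0.39583569785273676
post 47 [0.4916 0.0658 0.063 ] 0.07189104479007069
side 145 [ 0.5701 -0.1134  0.1192] [ 0.5919 -0.0818  0.1276] [ 0.5575 -0.1298  0.0962] [0.0038 0.016 ] bar yaw -0.5776023361535846 knob 0.38508943780608973
post 88 [0.4918 0.0636 0.056 ] 0.07260438031841954
stand: piv [-0.0525  0.0493] post [-0.1138  0.0628]
top [('pointer_tip', array([-0.0393, -0.0116])), ('tab_tip', array([-0.0494, -0.0209]))]
side [('pointer_tip', array([-0.047, -0.004])), ('tab_tip', array([-0.0499, -0.0154]))]
top [('pointer_tip', array([-0.0496, -0.0093])), ('tab_tip', array([-0.0485, -0.0185]))]
side [('pointer_tip', array([-0.0491, -0.0004])), ('tab_tip', array([-0.0452, -0.0111]))]
top [('pointer_tip', array([-0.0466, -0.0104])), ('tab_tip', array([-0.0446, -0.0284]))]
side [('pointer_tip', array([-0.0408, -0.0013])), ('tab_tip', array([0.1431, 0.1736]))]
[0.1947 0.5144 0.2054] [-3.1416 -0.      2.7798] [ 1.1424  0.2999  1.521   0.      1.3207 -0.0666] 2.2 0.09423582912119832
```

Emit:
{"fn": "jog_arm", "kwargs": {
  "rows": [
    [[0, 0, 0], 7.1, 0.06],
    [[0, 0, 0], 7.1, 0.06],
    [[0, 0, 0], 7.1, 0.06],
    [[0, 0, 0], 7.1, 0.06],
    [[0, 0, 0], 7.1, 0.06],
    [[0, 0, 0], 7.1, 0.06],
    [[0, 0, 0], 7.1, 0.06],
    [[0, 0, 0], 7.1, 0.06],
    [[0, 0, 0], 7.1, 0.06],
    [[0, 0, 0], 7.1, 0.06],
    [[0, 0, 0], 7.1, 0.06],
    [[0, 0, 0], 7.1, 0.06]
  ]
}}

```text
time_s: 3.2
ee_pos: [0.1947, 0.5144, 0.2054]
eef_rot: [3.142, -0.0, 1.287]
force: [0.3, -0.3, 0.1]
grip_width: 0.0601
grip_force: 0.0
```

Emit:
{"fn": "jog_arm", "kwargs": {
  "rows": [
    [[0, 0, 0], 6, 0.06],
    [[0, 0, 0], 6, 0.06],
    [[0, 0, 0], 5.5, 0.06],
    [[-0.0171, 0.0365, 0], 0, 0.06],
    [[-0.0171, 0.0365, 0], 0, 0.06],
    [[-0.0171, 0.0365, 0], 0, 0.06],
    [[-0.0171, 0.0365, 0], 0, 0.06],
    [[-0.0171, 0.0365, 0], 0, 0.06],
    [[-0.0171, 0.0365, 0], 0, 0.06],
    [[-0.0171, 0.0365, 0], 0, 0.06],
    [[-0.0171, 0.0365, 0], 0, 0.06],
    [[-0.0171, 0.0365, 0], 0, 0.06]
  ]
}}

```text
time_s: 4.2
ee_pos: [0.3846, 0.2031, 0.2057]
eef_rot: [3.141, -0.001, 0.988]
force: [0.6, 0.5, 0.6]
grip_width: 0.06
grip_force: 0.0
```

Emit:
{"fn": "jog_arm", "kwargs": {
  "rows": [
    [[-0.0171, 0.0365, 0], 0, 0.06],
    [[-0.0171, 0.0365, 0], 0, 0.06],
    [[-0.0171, 0.0365, 0], 0, 0.06],
    [[-0.0171, 0.0365, 0], 0, 0.06],
    [[-0.0171, 0.0365, 0], 0, 0.06],
    [[-0.0171, 0.0365, 0], 0, 0.06],
    [[-0.0171, 0.0365, 0], 0, 0.06],
    [[-0.0171, 0.0365, 0], 0, 0.06],
    [[-0.0171, 0.0365, 0], 0, 0.06],
    [[0, 0, 0], 0, 0.06],
    [[0, 0, 0], 0, 0.06]
  ]
}}

```text
time_s: 5.12
ee_pos: [0.5736, -0.1059, 0.2046]
eef_rot: [-3.14, 0.0, 0.985]
force: [-0.3, 0.7, -0.2]
grip_width: 0.0602
grip_force: 0.0
```

Emit:
{"fn": "jog_arm", "kwargs": {
  "rows": [
    [[0, 0, 0.03], 0, 0.05],
    [[0, 0, 0.03], 0, 0.05],
    [[0, 0, 0.03], 0, 0.05],
    [[0, 0, 0.022], 0, 0.05],
    [[0, 0, 0], 0, 0.05]
  ]
}}

```text
time_s: 5.53
ee_pos: [0.571, -0.1028, 0.0894]
eef_rot: [-3.135, 0.002, 0.989]
force: [-0.1, 0.8, -1.0]
grip_width: 0.0501
grip_force: 0.0
```

Emit:
{"fn": "jog_arm", "kwargs": {
  "rows": [
    [[0, 0, 0], 0, 0.03],
    [[0, 0, 0], 0, 0.02],
    [[0, 0, 0], 0, 0.016],
    [[0, 0, 0], 0, 0.01],
    [[0, 0, 0], 0, 0.005],
    [[0, 0, 0], 0, 0.005]
  ],
  "squeeze": 12
}}

```text
time_s: 6.03
ee_pos: [0.5748, -0.1052, 0.0947]
eef_rot: [3.137, -0.001, 0.987]
force: [15.2, -8.8, -6.8]
grip_width: 0.0141
grip_force: 12.0
```

```bash
python3 - <<'E'
from h import *
o=get_obs();print({k:np.round(o[k],3) for k in o})
E
```

```text
{'time_s': np.float64(6.033), 'qpos': array([-2.430e-01,  4.830e-01,  1.539e+00, -1.000e-03,  1.116e+00,
        3.410e-01]), 'joint_vel': array([-0.009,  0.006, -0.016, -0.012, -0.038,  0.001]), 'tau': array([ 3.9660e+00, -6.0678e+01, -2.5202e+01,  1.4750e+00,  4.5780e+00,
       -7.0000e-03]), 'ee_pos': array([ 0.575, -0.105,  0.095]), 'eef_rot': array([ 3.137e+00, -1.000e-03,  9.870e-01]), 'force': array([15.235, -8.837, -6.775]), 'moment': array([-1.846, -2.673, -0.038]), 'grip_force': np.float64(11.995), 'grip_width': np.float64(0.014)}
```

Emit:
{"fn": "jog_arm", "kwargs": {
  "rows": [
    [[0, 0.002, 0], 0, 0.005],
    [[0, 0, 0], 0, 0.005],
    [[0, 0, 0], 0, 0.005]
  ]
}}

```text
time_s: 6.28
ee_pos: [0.5758, -0.1058, 0.0942]
eef_rot: [3.139, -0.001, 0.987]
force: [4.6, -2.1, 2.7]
grip_width: 0.0138
grip_force: 12.0
```

Emit:
{"fn": "jog_arm", "kwargs": {
  "rows": [
    [[0, 0.001, 0], 0, 0.005],
    [[0, 0, 0], 0, 0.005],
    [[0, 0, 0], 0, 0.005]
  ]
}}

```text
time_s: 6.53
ee_pos: [0.576, -0.106, 0.0936]
eef_rot: [3.141, -0.0, 0.987]
force: [1.8, -0.9, 3.8]
grip_width: 0.0138
grip_force: 12.0
```

Emit:
{"fn": "jog_arm", "kwargs": {
  "rows": [
    [[0, 0, 0], -6.7, 0.005],
    [[0, 0, 0], -6.7, 0.005],
    [[0, 0, 0], -6.7, 0.005],
    [[0, 0, 0], -6.7, 0.005],
    [[0, 0, 0], -6.7, 0.005],
    [[0, 0, 0], -6.7, 0.005],
    [[0, 0, 0], -6.7, 0.005],
    [[0, 0, 0], -6.7, 0.005],
    [[0, 0, 0], -6.7, 0.005],
    [[0, 0, 0], -6.7, 0.005],
    [[0, 0, 0], -6.6, 0.005],
    [[0, 0, 0], 0, 0.005]
  ],
  "squeeze": 20
}}

```text
time_s: 7.53
ee_pos: [0.5763, -0.106, 0.0937]
eef_rot: [3.141, 0.001, 2.278]
force: [5.3, 0.1, 3.3]
grip_width: 0.0137
grip_force: 20.0
```

Emit:
{"fn": "jog_arm", "kwargs": {
  "rows": [
    [[0, 0, 0], 0, 0.005],
    [[0, 0, 0], 0, 0.005],
    [[0, 0, 0], 0, 0.005]
  ]
}}

```text
time_s: 7.78
ee_pos: [0.5762, -0.106, 0.0936]
eef_rot: [3.141, 0.001, 2.268]
force: [5.7, 0.7, 2.6]
grip_width: 0.0141
grip_force: 20.0
```

Emit:
{"fn": "jog_arm", "kwargs": {
  "rows": [
    [[-0.001, 0.001, 0.001], 0, 0.005],
    [[0, 0, 0.001], 0, 0.005],
    [[0, 0, 0.001], 0, 0.005],
    [[0, 0, 0], 0, 0.005]
  ]
}}

```text
time_s: 8.12
ee_pos: [0.5768, -0.1061, 0.0904]
eef_rot: [-3.141, -0.001, 2.27]
force: [-3.9, 1.3, 9.7]
grip_width: 0.0139
grip_force: 20.0
```

Emit:
{"fn": "jog_arm", "kwargs": {
  "rows": [
    [[0, 0, 0.001], 0, 0.005],
    [[0, 0, 0], 0, 0.005],
    [[0, 0, 0], 0, 0.005]
  ]
}}

```text
time_s: 8.37
ee_pos: [0.5769, -0.1061, 0.0898]
eef_rot: [-3.141, -0.001, 2.27]
force: [-4.3, 1.5, 11.2]
grip_width: 0.0137
grip_force: 20.0
```

Emit:
{"fn": "jog_arm", "kwargs": {
  "rows": [
    [[0.0005, -0.0005, 0], 3, 0.005],
    [[0, 0, 0], 3, 0.005],
    [[0, 0, 0], 3, 0.005],
    [[0, 0, 0], 0, 0.005]
  ]
}}

```text
time_s: 8.7
ee_pos: [0.5766, -0.1062, 0.09]
eef_rot: [3.142, 0.0, 2.11]
force: [-0.7, 1.0, 10.7]
grip_width: 0.014
grip_force: 20.0
```

Emit:
{"fn": "jog_arm", "kwargs": {
  "rows": [
    [[0, 0, 0], 3, 0.005],
    [[0, 0, 0], 3, 0.005],
    [[0, 0, 0], 3, 0.005],
    [[0, 0, 0], 0, 0.005]
  ]
}}

```text
time_s: 9.03
ee_pos: [0.5765, -0.1061, 0.0897]
eef_rot: [-3.141, -0.0, 1.953]
force: [-0.6, 0.5, 7.5]
grip_width: 0.0139
grip_force: 20.0
```

Emit:
{"fn": "jog_arm", "kwargs": {
  "rows": [
    [[0, 0, 0], 3, 0.005],
    [[0, 0, 0], 3, 0.005],
    [[0, 0, 0], 3, 0.005],
    [[0, 0, 0], 0, 0.005]
  ]
}}

```text
time_s: 9.37
ee_pos: [0.5764, -0.1061, 0.0894]
eef_rot: [-3.141, -0.0, 1.796]
force: [0.5, -0.2, 4.3]
grip_width: 0.0138
grip_force: 20.0
```

Emit:
{"fn": "jog_arm", "kwargs": {
  "rows": [
    [[0, 0, 0.001], 0, 0.005],
    [[0, 0, 0.001], 0, 0.005],
    [[0, 0, 0], 0, 0.005]
  ]
}}

```text
time_s: 9.62
ee_pos: [0.5765, -0.1061, 0.0873]
eef_rot: [-3.141, -0.0, 1.799]
force: [0.1, 1.8, 6.0]
grip_width: 0.0138
grip_force: 20.0
```

Emit:
{"fn": "jog_arm", "kwargs": {
  "rows": [
    [[0, 0, 0.001], 0, 0.005],
    [[0, 0, 0.001], 0, 0.005],
    [[0, 0, 0.001], 0, 0.005],
    [[0, 0, 0], 0, 0.005]
  ]
}}

```text
time_s: 9.95
ee_pos: [0.5765, -0.1061, 0.0845]
eef_rot: [-3.141, -0.0, 1.799]
force: [-0.2, 0.9, 7.2]
grip_width: 0.0137
grip_force: 20.0
```

```bash
cat > look.py <<'E'
from h import *
import sys
np.set_printoptions(precision=4,suppress=True)
yaw=-.1925; R=np.array([[np.cos(yaw),-np.sin(yaw)],[np.sin(yaw),np.cos(yaw)]]); ctr=np.array([.594,-.0194])
c=camera("top"); s=camera("side"); t=sys.argv[1]
# rectified stand-frame view at z=.036: x -62..-15 mm, y 25..-60 mm, 0.125 mm/px
def rect(q):
    xs=np.linspace(-.012,-.066,432); ys=np.linspace(.03,-.06,720)
    Y,X=np.meshgrid(ys,xs); W=np.stack([X,Y],-1)@R.T+ctr
    P=np.concatenate([W,np.full(X.shape+(1,),.036)],-1); T=q["world_from_camera"]
    p=(P-T[:3,3])@T[:3,:3]; K=q["K"]
    u=K[0,0]*p[...,0]/-p[...,2]+K[0,2]; v=-K[1,1]*p[...,1]/-p[...,2]+K[1,2]
    return cv2.remap(q["image"][:,:,::-1],(u).astype(np.float32),(v).astype(np.float32),cv2.INTER_CUBIC)
a,b=rect(c),rect(s); cv2.imwrite(f"pics/r{t}.png",cv2.resize(np.vstack([a,b]),(480,576)))
for n,q in(("top",c),("side",s)):
    print(n,[(l,R.T@(at_z(q,r[0]["at"],.036)[:2]-ctr),round(r[0]["p"],2)) for l in("pointer_tip","tab_tip") if (r:=spot_point(l,q))])
E
python3 look.py 1
```

```text
top []
side [('pointer_tip', array([-0.0387,  0.0047]), 0.45), ('tab_tip', array([-0.04  , -0.0072]), 0.59)]
```

View pics/r1.png

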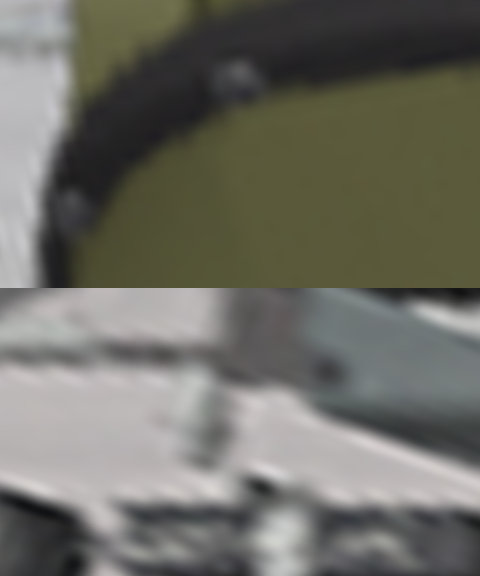

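```bash
cat > off.py <<'E'
import sys; sys.argv=["","x"]
exec(open("look.py").read().split("a,b=rect")[0])
c["image"]=cv2.imread("pics/top0.png")[:,:,::-1]; s["image"]=cv2.imread("pics/side0.png")[:,:,::-1]
cv2.imwrite("pics/r0.png",cv2.resize(np.vstack([rect(c),rect(s)]),(480,576)))
E
python3 off.py
```

```text
(no output)
```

View pics/r0.png

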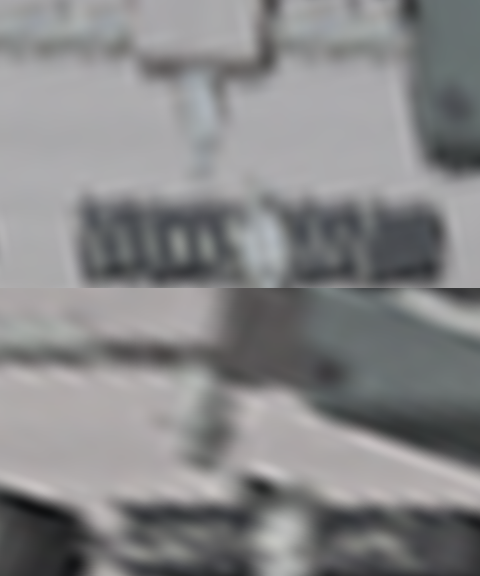

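Emit:
{"fn": "jog_arm", "kwargs": {
  "rows": [
    [[0, 0, 0], 5, 0.005],
    [[0, 0, 0], 5, 0.005],
    [[0, 0, 0], 5, 0.005],
    [[0, 0, 0], 5, 0.005],
    [[0, 0, 0], 5, 0.005],
    [[0, 0, 0], 5, 0.005],
    [[0, 0, 0], 5, 0.005],
    [[0, 0, 0], 5, 0.005],
    [[0, 0, 0], 5, 0.005],
    [[0, 0, 0], 5, 0.005],
    [[0, 0, 0], 5, 0.005],
    [[0, 0, 0], 0, 0.005]
  ],
  "squeeze": 30
}}

```text
time_s: 11.35
ee_pos: [0.5763, -0.1061, 0.0846]
eef_rot: [-3.141, 0.001, 0.833]
force: [-2.8, 0.5, 8.2]
grip_width: 0.0135
grip_force: 30.0
```

```bash
python3 look.py 2; python3 - <<'E'
import cv2,numpy as np
a=cv2.imread("pics/r1.png")[288:,:].astype(np.float32).mean(2);b=cv2.imread("pics/r2.png")[288:].astype(np.float32).mean(2)
t=a[95:170,165:235]
r=cv2.matchTemplate(b[90:175],t,cv2.TM_CCOEFF_NORMED); _,m,_,l=cv2.minMaxLoc(r); print("shift mm",(l[0]-165)*.1875,l[1]-5,m)
E
```

```text
top []
side [('pointer_tip', array([-0.0425, -0.0061]), 0.67), ('tab_tip', array([-0.047, -0.002]), 0.6)]
shift mm 4.875 5 0.8230084776878357
```

Emit:
{"fn": "jog_arm", "kwargs": {
  "rows": [
    [[0, 0, 0], 5, 0.005],
    [[0, 0, 0], 5, 0.005],
    [[0, 0, 0], 5, 0.005],
    [[0, 0, 0], 5, 0.005],
    [[0, 0, 0], 5, 0.005],
    [[0, 0, 0], 5, 0.005],
    [[0, 0, 0], 5, 0.005],
    [[0, 0, 0], 5, 0.005],
    [[0, 0, 0], 5, 0.005],
    [[0, 0, 0], 0, 0.005]
  ]
}}

```text
time_s: 12.48
ee_pos: [0.5762, -0.1059, 0.0845]
eef_rot: [-3.141, 0.001, 0.048]
force: [-2.6, 2.8, 8.8]
grip_width: 0.0136
grip_force: 30.0
```

```bash
python3 look.py 3; python3 - <<'E'
import cv2,numpy as np
a,b,c=[cv2.imread(f"pics/r{i}.png")[288:,:] for i in(1,2,3)]
cv2.imwrite("pics/v.png",cv2.resize(np.vstack([x[80:270,100:400] for x in (a,b,c)]),None,fx=1,fy=1))
E
```

```text
top []
side [('pointer_tip', array([ 0.1496, -0.0397]), 0.7), ('tab_tip', array([-0.0419, -0.0101]), 0.35)]
```

View pics/v.png

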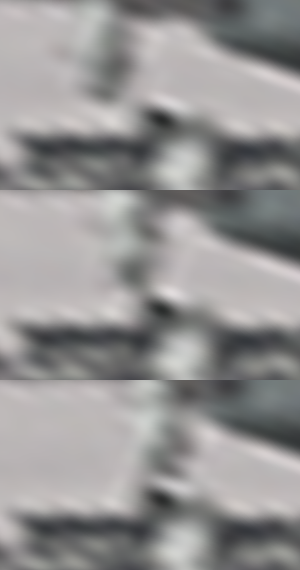

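Emit:
{"fn": "jog_arm", "kwargs": {
  "rows": [
    [[0, 0, -0.003], 0, 0.005],
    [[0, 0, -0.003], 0, 0.005],
    [[0, 0, -0.003], 0, 0.005],
    [[0, 0, 0], 0, 0.03],
    [[0, 0, 0], 0, 0.05],
    [[0, 0, -0.02], 0, 0.05],
    [[0, 0, -0.04], 0, 0.05],
    [[0, 0.03, -0.028], 0, 0.05],
    [[0, 0.04, -0.01], 0, 0.05],
    [[0, 0.04, -0.01], 0, 0.05],
    [[0, 0.04, 0], 0, 0.05],
    [[0, 0.04, 0], 0, 0.05]
  ]
}}

```text
time_s: 13.78
ee_pos: [0.5868, -0.2979, 0.2017]
eef_rot: [3.141, -0.0, 0.055]
force: [0.9, 0.3, -0.2]
grip_width: 0.0502
grip_force: 0.0
```

Emit:
{"fn": "jog_arm", "kwargs": {
  "rows": [
    [[0, 0.03, 0], 0, 0.05],
    [[0, 0, 0], 0, 0.05]
  ]
}}

```text
time_s: 13.95
ee_pos: [0.5874, -0.3311, 0.1997]
eef_rot: [-3.141, 0.002, 0.05]
force: [0.8, 0.5, 0.1]
grip_width: 0.0498
grip_force: 0.0
```

```bash
python3 look.py 4
```

```text
top [('pointer_tip', array([-0.0452, -0.0131]), 0.62), ('tab_tip', array([-0.0471, -0.0196]), 0.35)]
side [('tab_tip', array([-0.045 , -0.0175]), 0.6)]
```

View pics/r4.png

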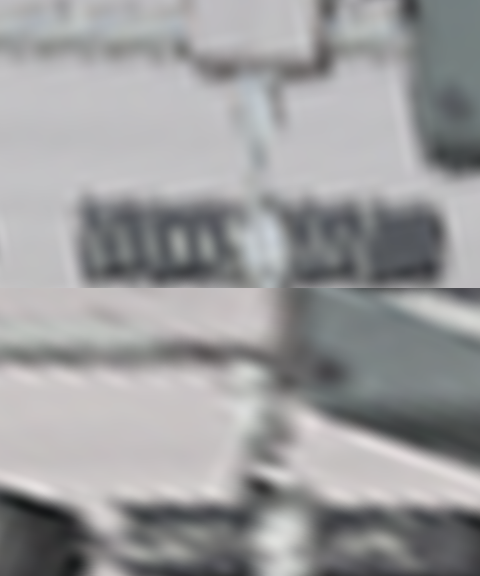

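```bash
python3 - <<'E'
import sys; sys.argv=["","x"]
exec(open("look.py").read().split("a,b=rect")[0])
K=c["K"]
def px(q,x,y,z):
    W=np.r_[R@[x,y]+ctr,z]; T=q["world_from_camera"]; p=(W-T[:3,3])@T[:3,:3]; K=q["K"]; return K[0,0]*p[0]/-p[2]+K[0,2],K[1,2]-K[1,1]*p[1]/-p[2]
print(px(c,-.045,-.0185,.036),px(c,-.05,-.0185,.036))
g=c["image"].astype(int).mean(2).astype(int); np.set_printoptions(linewidth=200)
u,v=map(int,px(c,-.047,-.0185,.036)); print("cols",u-8,u+9,"rows",v-8,v+8); print(g[v-8:v+8,u-8:u+9])
a=rect(c); H=rect(s)
cv2.imwrite("pics/z4.png",np.vstack([cv2.resize(a[150:,250:450],(600,846))[:846:1],][0:1])[::1][:600] if 0 else np.hstack([cv2.resize(a[150:430,260:440],(380,590)),cv2.resize(H[80:430,260:480],(380,590))]))
E
```

```text
(np.float64(292.7197007087159), np.float64(215.91384663340818)) (np.float64(292.34912021192264), np.float64(217.83220662680904))
cols 284 301 rows 208 224
[[193 193 193 192 192 192 153 119 106 134 134 141 140 151 158  95 126]
 [194 194 194 193 192 193 185 173 168 175 168 154 119 107 111  97 166]
 [191 192 193 193 193 193 193 192 184 188 187 141 169 167 166 168 188]
 [190 190 190 191 191 192 192 193 173 185 197 154 190 193 193 192 192]
 [189 189 190 190 190 190 191 191 176 186 196 156 189 193 193 192 193]
 [193 192 192 191 190 190 190 191 185 180 195 179 190 191 190 191 191]
 [194 193 193 193 193 193 192 193 190 164 190 190 191 191 191 192 191]
 [193 194 195 194 194 193 192 193 188 162 190 193 193 193 193 192 191]
 [171 173 191 193 194 193 193 194 178 180 191 192 193 193 193 193 193]
 [118 120 133 144 146 153 171 184 178 172 187 192 192 193 192 192 192]
 [113  90  88  95  96 101 118 142 165 131 152 172 165 191 193 192 192]
 [122  92 140  94 112  90 140 144 178 169 113 119 113 138 145 142 171]
 [122  92 158  98 147  96 158 188 190 199 122  90 112  95  96  93 138]
 [100  90 119  91 136  94 124 191 190 198 134  92 122  92 112  91 123]
 [ 85  80  68  70  92 113 128 184 190 194 134 115 125 115 104 113 103]
 [166 164 160 133 131 121 115 161 160 163 109 103 104 123  93 121  92]]
```

View pics/z4.png

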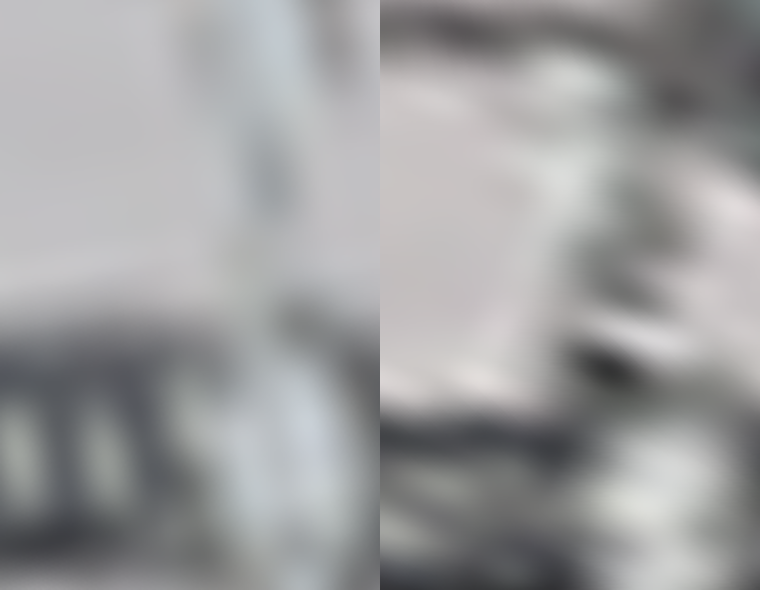

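```bash
python3 - <<'E'
import sys; sys.argv=["","x"]
exec(open("look.py").read().split("c=camera")[0])
for n in("top","side"):
  for k in range(7):
    q=camera(n); print(n,[(l,(R.T@(at_z(q,r[0]["at"],.036)[:2]-ctr)*1e3).round(1),round(r[0]["p"],2)) for l in("pointer_tip","tab_tip") if (r:=spot_point(l,q))])
for l in("lever_post","lever_pivot"):
  print(l,[at_z(q:=camera(n),spot_point(l,q)[0]["at"],.055).round(4) for n in("top","side","top","side")])
print(get_obs()["time_s"])
E
```

```text
top [('pointer_tip', array([-48.3, -24.3]), 0.69), ('tab_tip', array([-41.8, -21.9]), 0.41)]
top [('pointer_tip', array([-47.5, -13.7]), 0.63), ('tab_tip', array([-45.9, -13.9]), 0.58)]
top [('pointer_tip', array([-46.4, -21.6]), 0.81), ('tab_tip', array([-45.8, -19.9]), 0.53)]
top [('pointer_tip', array([-49.1, -17.3]), 0.68), ('tab_tip', array([-43.5, -16.6]), 0.37)]
top [('pointer_tip', array([-44.3, -13.6]), 0.8), ('tab_tip', array([-41.1, -21.3]), 0.58)]
top [('pointer_tip', array([-37.7, -25.6]), 0.69), ('tab_tip', array([-53.4, -23.6]), 0.38)]
top [('pointer_tip', array([-46.6, -16.9]), 0.52), ('tab_tip', array([145.3, 195.5]), 0.75)]
side [('pointer_tip', array([-45.8, -18.7]), 0.55), ('tab_tip', array([-43.1,  -9.2]), 0.57)]
side [('pointer_tip', array([-45.3, -17.3]), 0.77), ('tab_tip', array([-44.5, -15. ]), 0.48)]
side [('pointer_tip', array([-46.9, -22.9]), 0.48), ('tab_tip', array([-49.,  -9.]), 0.48)]
side [('pointer_tip', array([-46.3,   1.4]), 0.47), ('tab_tip', array([-47.6,  -1.8]), 0.57)]
side [('pointer_tip', array([-41.4, -10. ]), 0.62), ('tab_tip', array([-44.8,  -7.3]), 0.39)]
side [('pointer_tip', array([-44. , -13.6]), 0.62), ('tab_tip', array([-48.3, -18.7]), 0.42)]
side [('pointer_tip', array([-51.4, -15.8]), 0.63), ('tab_tip', array([-47.1, -15.8]), 0.6)]
lever_post [array([0.4909, 0.0607, 0.055 ]), array([0.5039, 0.073 , 0.055 ]), array([0.4927, 0.0694, 0.055 ]), array([0.5029, 0.0721, 0.055 ])]
lever_pivot [array([ 0.5824, -0.0354,  0.055 ]), array([ 0.3968, -0.3565,  0.055 ]), array([0.5511, 0.0375, 0.055 ]), array([0.5426, 0.0344, 0.055 ])]
17.25
```

Emit:
{"fn": "jog_arm", "kwargs": {
  "rows": [
    [[0, 0, 0], -7, 0.05],
    [[0, 0, 0], -7, 0.05],
    [[0, 0, 0], -7, 0.05],
    [[0, 0, 0], -7, 0.05],
    [[0, 0, 0], -7, 0.05],
    [[0, 0, 0], -7, 0.05],
    [[0, 0, 0], -7, 0.05],
    [[0, 0, 0], -7, 0.05],
    [[0, 0, 0], -7, 0.05],
    [[0, 0, 0], -7, 0.05],
    [[0, 0, 0], -7, 0.05],
    [[0, 0, 0], -7, 0.05]
  ]
}}

```text
time_s: 18.25
ee_pos: [0.5888, -0.3258, 0.2015]
eef_rot: [-3.142, -0.0, 1.527]
force: [0.5, -0.0, -0.4]
grip_width: 0.0498
grip_force: 0.0
```

Emit:
{"fn": "jog_arm", "kwargs": {
  "rows": [
    [[0, 0, 0], -7, 0.05],
    [[0, 0, 0], -7, 0.05],
    [[0, 0, 0], -7, 0.05],
    [[0, 0, 0], -7, 0.05],
    [[0, 0, 0], -7, 0.05],
    [[0, 0, 0], -7, 0.05],
    [[0, 0, 0], -7, 0.05],
    [[0, 0, 0], -7, 0.05],
    [[0, 0, 0], -7, 0.05],
    [[0, 0, 0], -7, 0.05],
    [[0, 0, 0], 0, 0.05]
  ]
}}

```text
time_s: 19.17
ee_pos: [0.5888, -0.3258, 0.2015]
eef_rot: [-3.142, 0.0, 2.749]
force: [0.4, 0.7, -0.3]
grip_width: 0.0503
grip_force: 0.0
```

Emit:
{"fn": "jog_arm", "kwargs": {
  "rows": [
    [[0.0222, 0.0297, 0], 0, 0.05],
    [[0.0222, 0.0297, 0], 0, 0.05],
    [[0.0222, 0.0297, 0], 0, 0.05],
    [[0.0222, 0.0297, 0], 0, 0.05],
    [[0.0222, 0.0297, 0], 0, 0.05],
    [[0.0222, 0.0297, 0], 0, 0.05],
    [[0.0222, 0.0297, 0], 0, 0.05],
    [[0.0222, 0.0297, 0], 0, 0.05],
    [[0.0222, 0.0297, 0], 0, 0.05],
    [[0.0222, 0.0297, 0], 0, 0.05],
    [[0.0222, 0.0297, 0], 0, 0.05],
    [[0, 0, 0], 0, 0.05]
  ]
}}

```text
time_s: 20.17
ee_pos: [0.4891, 0.0746, 0.2018]
eef_rot: [3.141, 0.0, 2.742]
force: [0.1, -0.7, -0.1]
grip_width: 0.0501
grip_force: 0.0
```

Emit:
{"fn": "jog_arm", "kwargs": {
  "rows": [
    [[-0.005, -0.007, 0], 0, 0.05],
    [[0, 0, 0.035], 0, 0.05],
    [[0, 0, 0.035], 0, 0.05],
    [[0, 0, 0.035], 0, 0.05],
    [[0, 0, 0.03], 0, 0.05],
    [[0, 0, 0.025], 0, 0.05],
    [[0, 0, 0], 0, 0.05],
    [[0, 0, 0], 0, 0.05]
  ]
}}

```text
time_s: 20.83
ee_pos: [0.4924, 0.0604, 0.0413]
eef_rot: [-3.141, -0.002, 2.74]
force: [1.3, 0.1, 0.3]
grip_width: 0.0501
grip_force: 0.0
```

Emit:
{"fn": "jog_arm", "kwargs": {
  "rows": [
    [[0, 0, 0], 0, 0.03],
    [[0, 0, 0], 0, 0.02],
    [[0, 0, 0], 0, 0.01],
    [[0, 0, 0], 0, 0.01],
    [[0, 0, 0], 0, 0.01],
    [[0, 0, 0], 0, 0.01]
  ],
  "squeeze": 8
}}

```text
time_s: 21.33
ee_pos: [0.4926, 0.0618, 0.042]
eef_rot: [3.141, 0.001, 2.743]
force: [-0.5, 1.0, 4.4]
grip_width: 0.0158
grip_force: 8.0
```

Emit:
{"fn": "jog_arm", "kwargs": {
  "rows": [
    [[-0.0004, 0.0068, 0], 6, 0.01],
    [[-0.0004, 0.0068, 0], 6, 0.01],
    [[-0.0004, 0.0068, 0], 6, 0.01],
    [[-0.0004, 0.0068, 0], 6, 0.01],
    [[-0.0004, 0.0068, 0], 6, 0.01],
    [[-0.0004, 0.0068, 0], 6, 0.01],
    [[0, 0, 0], 0, 0.01]
  ]
}}

```text
time_s: 21.92
ee_pos: [0.5203, 0.0916, 0.0419]
eef_rot: [3.14, 0.002, 2.108]
force: [3.4, -6.1, 3.1]
grip_width: 0.0158
grip_force: 8.0
```

Emit:
{"fn": "jog_arm", "kwargs": {
  "rows": [
    [[-0.002, 0.0067, 0], 6, 0.01],
    [[-0.0005, 0.0067, 0], 6, 0.01],
    [[-0.0005, 0.0067, 0], 6, 0.01],
    [[-0.0005, 0.0067, 0], 6, 0.01],
    [[0, 0, 0], 0, 0.01]
  ]
}}

```text
time_s: 22.33
ee_pos: [0.5461, 0.0983, 0.0419]
eef_rot: [3.141, 0.001, 1.689]
force: [-0.2, -5.1, 5.4]
grip_width: 0.0157
grip_force: 8.0
```

Emit:
{"fn": "jog_arm", "kwargs": {
  "rows": [
    [[-0.0005, 0.005, 0], 4, 0.01],
    [[0, 0, 0], 0, 0.01]
  ]
}}

```text
time_s: 22.5
ee_pos: [0.5505, 0.0985, 0.0419]
eef_rot: [-3.142, 0.001, 1.622]
force: [-0.5, -5.1, 4.2]
grip_width: 0.0156
grip_force: 8.0
```

Emit:
{"fn": "jog_arm", "kwargs": {
  "rows": [
    [[-0.001, 0.003, 0], 2, 0.01],
    [[0, 0, 0], 0, 0.01]
  ]
}}

```text
time_s: 22.67
ee_pos: [0.5514, 0.098, 0.0413]
eef_rot: [-3.137, 0.0, 1.59]
force: [-15.4, 0.1, 10.3]
grip_width: 0.0174
grip_force: 8.0
```

Emit:
{"fn": "jog_arm", "kwargs": {
  "rows": [
    [[0, 0.002, 0], 0, 0.01],
    [[0, 0, 0], 0, 0.01]
  ]
}}

```text
time_s: 22.83
ee_pos: [0.5531, 0.0981, 0.0412]
eef_rot: [-3.136, 0.0, 1.592]
force: [-16.3, -1.7, 11.1]
grip_width: 0.0208
grip_force: 8.0
```

Emit:
{"fn": "jog_arm", "kwargs": {
  "rows": [
    [[0, 0.002, 0], 0, 0.01],
    [[0, 0, 0], 0, 0.01]
  ]
}}

```text
time_s: 23.0
ee_pos: [0.5551, 0.0981, 0.0412]
eef_rot: [-3.136, 0.0, 1.592]
force: [-16.1, -0.9, 10.4]
grip_width: 0.0245
grip_force: 8.0
```

Emit:
{"fn": "jog_arm", "kwargs": {
  "rows": [
    [[0, -0.004, 0], 0, 0.034],
    [[0, 0, 0], 0, 0.034],
    [[0, 0, 0], 0, 0.034],
    [[0, 0, 0], 0, 0.034],
    [[0, 0, -0.03], 0, 0.034],
    [[0, 0, -0.04], 0, 0.034],
    [[0, 0, -0.04], 0, 0.034],
    [[0, 0, -0.04], 0, 0.034],
    [[0.04, 0, 0], 0, 0.034],
    [[0.04, 0, 0], 0, 0.034],
    [[0.04, 0, 0], 0, 0.034],
    [[0.04, 0, 0], 0, 0.034]
  ]
}}

```text
time_s: 24.0
ee_pos: [0.5497, 0.2598, 0.1918]
eef_rot: [3.141, -0.0, 1.591]
force: [1.5, -1.1, -0.1]
grip_width: 0.0338
grip_force: 0.0
```

Emit:
{"fn": "jog_arm", "kwargs": {
  "rows": [
    [[0.04, 0, 0], 0, 0.034],
    [[0.04, 0, 0], 0, 0.034],
    [[0.04, 0, 0], 0, 0.034],
    [[0.02, 0, 0], 0, 0.034],
    [[0, 0, 0], 0, 0.034]
  ]
}}

```text
time_s: 24.42
ee_pos: [0.5458, 0.402, 0.1905]
eef_rot: [-3.141, -0.0, 1.595]
force: [0.2, -0.3, -0.7]
grip_width: 0.0339
grip_force: 0.0
```

```bash
python3 - <<'E'
import sys; sys.argv=["","x"]
exec(open("look.py").read().split("a,b=rect")[0])
np.set_printoptions(linewidth=200)
cv2.imwrite("pics/end.png",np.hstack([cv2.resize(q["image"][y:y+120,x:x+100,::-1],(400,480),interpolation=cv2.INTER_CUBIC) for q,x,y in((c,240,150),(s,240,140))]))
g=c["image"].astype(int).mean(2).astype(int); print(g[209:224,286:299]); print(get_obs()["time_s"])
E
```

```text
[[173 173 172 172 166 155 149 155 150 137 106  95  98]
 [172 173 172 172 172 173 165 167 167 125 151 149 149]
 [170 170 171 171 172 172 154 165 176 138 170 173 173]
 [169 170 170 171 171 171 157 166 175 138 168 172 172]
 [171 171 170 169 169 170 166 161 174 159 170 170 170]
 [173 172 173 172 172 172 169 146 169 171 171 170 171]
 [174 174 173 172 172 172 168 144 170 173 172 172 172]
 [171 173 173 173 173 173 159 161 171 172 172 172 172]
 [119 128 130 136 153 164 159 153 167 172 172 172 172]
 [ 77  85  85  91 105 127 148 117 135 153 146 170 172]
 [123  83  99  80 124 128 159 150 100 106 100 123 129]
 [140  87 131  85 141 167 170 178 108  80 100  84  85]
 [106  81 121  84 111 170 170 177 119  81 109  82  99]
 [ 59  61  81 100 113 164 169 173 119 103 111 102  93]
 [142 118 116 107 101 143 143 145  97  91  92 109  81]]
24.5167
```

View pics/end.png

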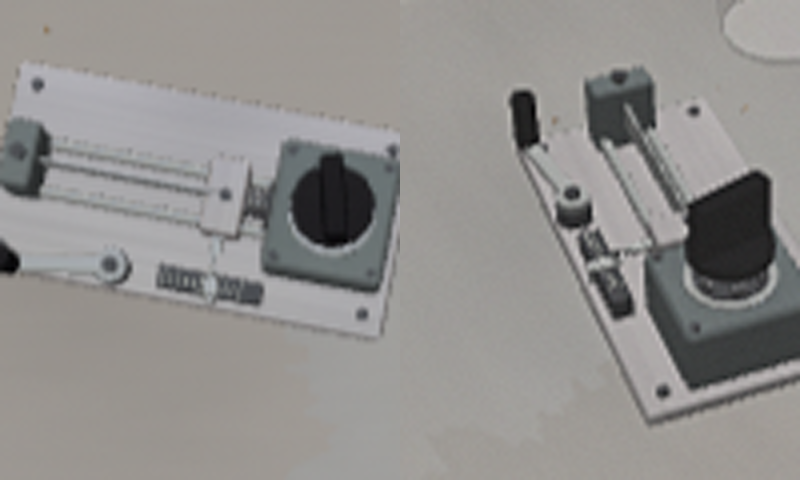

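```bash
python3 -c "
from station import *
print(hand_in())"
```

```text
the job is handed in; nothing more can be done
None
```

The job is handed in, but the station gave no verdict, so the outcome is my own reading. The pointer measures about 0.5 mm from the tab's tip in the camera pictures (roughly ±0.7 mm), the knob is up, the lever was pushed until it met its stop, and the arm is clear at about 25 s of the 72 s allowed.

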